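Seat the tester platen and jog its clamp

TASK

Seat the knobbed steel platen in the recess of the clamping bed: its edge has to go in tilted under the fixed hook first, then be levelled until it lies flat on the floor of the recess. Then hold the tall mushroom jog button fully down for about three seconds in a single press, and let go, so that the clamp creeps over the platen's rim. Move the clamp only by the jog button, do not jog before the platen is home, and leave the flush button, half brick and trowel alone.

Things in the scene. Friction and masses are not known exactly. Their poses are not given: they have to be found in the camera images.
- platen_mid (a point): The loose platen: a plain steel disc 100 mm in diameter and 12 mm thick with an upright cylindrical knob in the middle of its top, 36 mm in diameter and 44 mm tall (whole height 56 mm), 0.3 to 0.6 kg. It starts lying flat, knob up, on a 150 x 150 x 20 mm plywood pad. This point is on its axis, 28 mm above its underside (16 mm above the top of the disc); z is the axis, pointing to the knob.
- seat (a point): Centre of the floor of the round recess in the fixed clamping bed (grey block 230 x 150 mm, steel top plate). z up; +x points from hook to clamp and lies within about 20 degrees of world +x. Recess 106 mm in diameter, 14 mm deep, floor 30 mm above the bench. On the +x side nothing stands above the plate within 68 mm of the centre; beyond are the clamp and two guide cheeks, 38 mm above the floor.
- dog_nose (a point): Middle of the lower edge of the clamp's flat nose: steel slide 46 mm wide, 16 mm thick, underside 15.5 mm above the recess floor (3.5 mm above a seated platen). At the start the nose is 68 mm from the recess centre on its +x side; it moves towards the centre. Held only by slight friction: a touch shifts it.
- dog (a joint): Travel of the clamp in m, 0 drawn back (always at the start) to 0.045. It creeps in at about 9.5 mm/s while the jog button is fully down (about 28 mm in 3 s), slower if partly down, tipped nose-down by about 3 degrees as it runs; it stops and levels when the button comes up and cannot be jogged back. It should finish near 0.028 and must not pass 0.040.
- jog_top (a point): Centre of the top of the jog button: black mushroom 60 mm in diameter, 30 mm above its collar, at one end of the fixed grey control box (100 x 160 x 50 mm); its top is 86 mm above the bench. Presses straight down 10 mm to its stop; springs back. z is up; +y points along the box to the flush button. Needs about 4 N to start and 7 to 9 N to be fully down.
- jog (a joint): Jog button travel in m: 0 up, 0.010 fully down.
- flush_top (a point): Top of the low flush button, black, 34 mm in diameter, 59 mm above the bench, on the same box 83 mm from the jog button. Not to be pressed.
- flush (a joint): Flush button travel in m: 0 up, 0.004 down.
- brick: Bystander: cut half brick 92 x 95 x 57 mm lying flat; origin at the centre of its underside.
- trowel: Bystander: trowel lying flat, 305 mm long in all and up to 35 mm tall; origin on the bench under the end of its wooden handle, blade (150 x 85 mm) towards its +x, away from the robot.
- pad: Fixed plywood pad 150 x 150 x 20 mm under the platen at the start; origin at the centre of its underside.
- hook_edge (a point): Middle of the lower inner edge of the fixed dark hook on the recess's -x side, axes as the seat's: 44 mm from the recess centre, 18 mm above its floor; hook 56 mm wide, 11 mm thick (bolt 7 mm more). It covers the last 9 mm of the recess, so the platen cannot go straight down: tilted 15 to 20 degrees, its -x edge low, it slides in under the hook and is then levelled.
There are look-alikes about, which are no part of the job. What is shaped like the part that bears jog_top but red is not meant.

How it is judged:
On the way, in this order (a step that is already met when the one before it is completed fails the run):
1. the platen lies home in the recess: flat on its floor (horizontal distance between platen_mid and seat below 0.006 m and z of platen_mid in the frame of seat below 0.031 m and angle between platen_mid's own z axis and vertical below 0.05 rad), for 0.2 s.
2. the jog button is held down without a break for more than two seconds (value of joint jog above 0.007 m), for 2.2 s.
At the end, for the whole second after the job is handed in: the platen lies in the recess (axis within 6 mm of its centre, within 3 mm of the floor, within 3 degrees of level), the clamp has crept 20 to 40 mm over it, and the jog button is up again (all of step 1 and value of joint dog between 0.02 and 0.04 m and value of joint jog below 0.002 m); the robot touches nothing.
It fails at once if the jog button is pressed while the platen is not home (value of joint jog above 0.003 m and (horizontal distance between platen_mid and seat above 0.006 m or z of platen_mid in the frame of seat above 0.031 m or angle between platen_mid's own z axis and vertical above 0.05 rad)).
It fails at once if the clamp is shifted by anything but the jog button ((value of joint jog below 0.0003 m and value of joint dog above 0.003 m and (velocity of joint dog above 0.08 m/s or velocity of joint dog below -0.08 m/s)) or (value of joint dog above 0.005 m and (horizontal distance between platen_mid and seat above 0.006 m or z of platen_mid in the frame of seat above 0.031 m or angle between platen_mid's own z axis and vertical above 0.05 rad))).
It fails at once if the clamp is run past 40 mm (value of joint dog above 0.04 m).
It fails at once if the flush button is pressed (value of joint flush above 0.002 m).
It fails at once if the half brick or the trowel is moved more than 30 mm (distance of any of brick, trowel from where it was at the start of the episode above 0.03 m).
It also fails if it takes over 61 s, if anything falls off the work surface, if the arm or the gripper's body presses on something with over 40 N, if the wrist force passes 120 N, or if a joint passes its speed limit or range.

ROBOT

A 6-joint arm with a two-finger parallel gripper is mounted at the origin on the work surface. World frame = base frame: x ahead of the robot, y to its left, z up, the work surface at z = 0. Lengths are in m, angles in rad, forces in N, time in s.
With the tool pointing down it reaches from about 0.375 to 0.9 m from the base axis. Payload 3.1 kg.
Tool frame: the origin (TCP) lies on the centre line of the jaws, within the pads' length; the fingertips stand 8 mm ahead of it and the grasp point (between the pads) lies 11 mm behind it; z points along the fingers, y is the direction in which the jaws open and shut (so a half turn about z gives the same grasp; the last joint's range is limited). The gripper opens to 85 mm and grips with 20 to 120 N. Pads are 22 mm wide; open, the fingers measure 114 mm over their backs; the gripper's body (76 mm by 85 mm) begins 54 mm behind the grasp point. The pads swing forward as they close: fully open they stand 13 mm farther back than shut.
Start: joints at [-1.472, 0.527, 1.433, -0, 1.181, -0.178], TCP at [0.171, -0.601, 0.239] pointing down, gripper open.
Joint ranges: [-3.08, 3.08], [-0.75, 2.2], [0.22, 2.44], [-1.43, 4.57], [0, 2.65], [-2.85, 2.85]. Speed limits (rad/s): [2.79, 2.79, 3.14, 3.14, 3.14, 3.14].

INTERFACE

Orientations are given as [roll, pitch, yaw] about the fixed x, y, z axes, in that order (R = Rz(yaw) Ry(pitch) Rx(roll)).
In Python, from plant import bot gives the robot as it stands. The module is installed in compiled form; this text tells all that it offers.
- The arm moves only by the tool jog_arm, never from a script. Its arguments are lists of equal length, an entry for each row: "dp": the shift along the tool's x, y, z as a fraction of full scale, a list of three; "dr": the turn, a rotation vector about the tool's x, y, z as a fraction of full scale, a list of three; "fingers": the opening in per cent of the stroke, from 0 (shut) to 100 (fully open). A call has 1 to 20 rows; each row shifts and turns the pose as measured when the row begins, along the tool's axes as they then stand; what a row does not reach is not made up. Full scale, the value 1, is 500 mm for a shift and 90 degrees for a turn. A row lasts 1/10 s, in which the tool goes at most 50 mm and 8.59 degrees, less where a joint would pass 70% of its speed; a pose out of reach is approached as far as the arm can. A call with a number of a shift or a turn outside -1 to 1 is refused whole. A call with a gripper value outside its range is refused whole. The fingers move at their own pace and stop on an object; the grip force is fixed at half the most. Time passes only in rows, so rows that do not move let the fingers close. It gives the time, the measured TCP pose, the force and the opening at its end, in the units of the state.
- bot.get_state(): the state, without advancing time (a new reading comes with each control period).
- bot.get_image(name): name is "scene" or "top" or "wrist"; returns (picture, depth): 384x512x3 uint8, blue, green, red; 384x512 float32, m along the optical axis (not along the pixel's ray), 0 where there is no reading.
- bot.camera_info(name): a dict with "camera_matrix" (3x3 intrinsics, pixels), "rvec" (rotation vector, rad) and "tvec" (3), from world to camera coordinates, as OpenCV has them; the wrist camera has in their place "T_tool_cam" (4x4, takes a point from camera to tool coordinates, whose origin is the TCP and whose axes are the flange's). Camera axes: x right, y down, z forward; pixel columns grow to the right and rows downward; lengths in m; the calibration is good to about 2 mm. A picture is of the moment at which its call begins: read the wrist's pose just before it. camera_info takes no time and is no camera call.
- bot.finish_job(): hands the job in, once; it reports no verdict.
Trained networks look in the newest picture that a camera, given by its name, has taken for a name from the list of things; names that differ only in an ending like _2 or _b are one class to them, and where a whole thing is asked for, a point or a joint stands for the part that bears it (a point fixed in the world has none). Each returns a list of dicts, best first, with "score" (0 to 1); they miss things now and then, are a little off and sometimes report something else, mostly with a low value. They report only what shows in the picture. A call takes as long as a camera call. They do not tell look-alikes from the thing itself.
- bot.spot_in(camera, name): "centre" ([x, y, z] in m, in the coordinates of the camera as it stood for that picture, good to about 4 mm: the middle of the surface that is visible of it).
The state is a dict: "clock": time; "q": joint angles; "dq": joint speeds; "joint_efforts": joint torques, N m; "position": TCP position; "tcp_rot": TCP orientation; "ft_force": force on the tool from outside, world axes, zero at the start; "wrist_torque": the same for the moment, N m; "grip_width": opening from 0.0 (shut) to 1.0 (fully open).
Only numpy, scipy, OpenCV 4.12 (cv2) and the standard library are available. Lean on these libraries where they do the work, as an engineer would, in place of code of your own. Each camera call takes 0.05 s, during which the arm holds its last target. There are 200 camera calls.

## Working session

There is one attempt and no reset: what is moved stays moved. The work goes in short steps, Python scripts to look and compute and a tool call to move; the robot and the scene stay as the last step left them, time stands still between calls to the robot, and variables do not carry over. Pictures are saved under pics/ and viewed, about 8 in all and at most 12, crops included, and the job is handed in when it is done.

Besides the shell and the picture viewer there is one more tool, called after "Request:" as a command line: name --argument value ..., lists and objects as JSON in quotes. jog_arm: Moves the arm, as the interface text tells. Shift numbers are shares of 500 mm and turn numbers shares of 90 degrees, none past 1 either way. Its arguments: {"type":"object","properties":{"dp":{"type":"array"},"dr":{"type":"array"},"fingers":{"type":"array"}},"required":["dp","dr","fingers"]}

```bash
mkdir -p pics
cat > h.py <<'E'
import numpy as np, cv2
from plant import bot
from scipy.spatial.transform import Rotation as R
def rot(s): return R.from_euler('xyz', s['tcp_rot']).as_matrix()
def campose(n, s=None):
    i=bot.camera_info(n)
    K=np.array(i['camera_matrix'])
    if n=='wrist':
        s=s or bot.get_state(); T=np.eye(4); T[:3,:3]=rot(s); T[:3,3]=s['position']
        return K, T@np.array(i['T_tool_cam'])
    Rm=cv2.Rodrigues(np.array(i['rvec'],float))[0]; t=np.array(i['tvec'],float).ravel()
    T=np.eye(4); T[:3,:3]=Rm.T; T[:3,3]=-Rm.T@t
    return K,T
def cloud(n,d,s=None):
    K,T=campose(n,s); v,u=np.mgrid[:d.shape[0],:d.shape[1]]
    P=np.stack([(u-K[0,2])*d/K[0,0],(v-K[1,2])*d/K[1,1],d],-1)
    return P@T[:3,:3].T+T[:3,3]
def proj(n,p,s=None):
    K,T=campose(n,s); c=(np.asarray(p)-T[:3,3])@T[:3,:3]; return (K@c)[:2]/c[2]
def spot(n,name,s=None):
    K,T=campose(n,s); 
    return [(round(r['score'],2),np.round(T[:3,:3]@np.array(r['centre'])+T[:3,3],3)) for r in bot.spot_in(n,name)]
E
python3 - <<'E'
from h import *
s=bot.get_state();print(s)
for n in['top','scene']:
    im,d=bot.get_image(n);np.savez(f'{n}.npz',im=im,d=d);cv2.imwrite(f'pics/{n}.png',im)
    print(n,campose(n)[1].round(3).tolist())
    for k in['platen_mid','dog','jog','flush','brick','trowel','pad']:
        for r in spot(n,k): print(k,r[0],r[1],proj(n,r[1]).round())
print(bot.camera_info('wrist'))
E
```

```text
{'clock': 0.0, 'q': array([-1.47151875e+00,  5.28454698e-01,  1.43391157e+00, -1.95324459e-05,
        1.18139640e+00, -1.78497193e-01]), 'dq': array([-0.0001048 ,  0.00103723, -0.0003993 ,  0.00056842,  0.00105328,
        0.00130691]), 'joint_efforts': array([-2.88963733e-03, -4.42362213e+01, -1.78024507e+01, -2.68997892e-04,
        8.46293871e-03, -1.73140734e-05]), 'position': array([ 0.17133932, -0.60032406,  0.2383377 ]), 'tcp_rot': array([-3.13945391e+00, -3.67520923e-04,  2.77781809e-01]), 'ft_force': array([-0.81191855, -0.28391056,  0.59313739]), 'wrist_torque': array([ 0.00221233,  0.00371182, -0.00821794]), 'grip_width': 1.0005178296654302}
top [[-0.023, -0.998, 0.063, 0.397], [-1.0, 0.023, 0.011, -0.006], [-0.012, -0.063, -0.998, 1.255], [0.0, 0.0, 0.0, 1.0]]
platen_mid 0.67 [0.463 0.331 0.032] [127. 207.]
dog 0.95 [0.629 0.003 0.065] [257. 135.]
jog 0.94 [ 0.472 -0.35   0.091] [408. 196.]
jog 0.83 [ 0.275 -0.303  0.085] [391. 280.]
flush 0.65 [ 0.452 -0.27   0.06 ] [372. 206.]
flush 0.55 [ 0.246 -0.232  0.061] [359. 292.]
brick 0.67 [0.654 0.219 0.055] [169. 128.]
bric
[... 341 characters left out ...]
rick 0.8 [0.664 0.221 0.061] [336. 297.]
brick 0.73 [0.473 0.329 0.029] [385. 233.]
trowel 0.77 [ 0.834 -0.234  0.003] [110. 335.]
pad 0.94 [0.481 0.296 0.018] [370. 235.]
{'camera_matrix': array([[325.732044  ,   0.        , 255.0429698 ],
       [  0.        , 325.732044  , 190.53545987],
       [  0.        ,   0.        ,   1.        ]]), 'T_tool_cam': array([[-7.88896429e-04, -9.60418264e-01, -2.78560828e-01,
         7.00149171e-02],
       [ 9.99999689e-01, -7.55993411e-04, -2.25538904e-04,
        -7.79632186e-04],
       [ 6.02153194e-06, -2.78560919e-01,  9.60418562e-01,
        -1.35281278e-01],
       [ 0.00000000e+00,  0.00000000e+00,  0.00000000e+00,
         1.00000000e+00]])}
```

View pics/top.png

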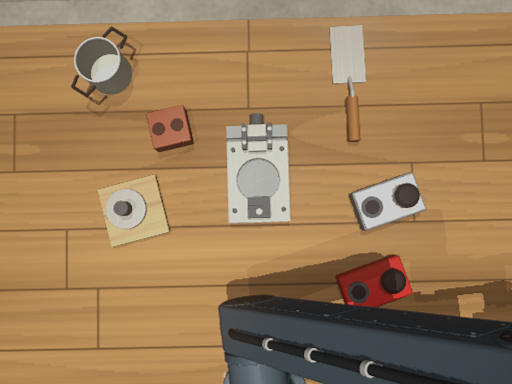

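View pics/scene.png

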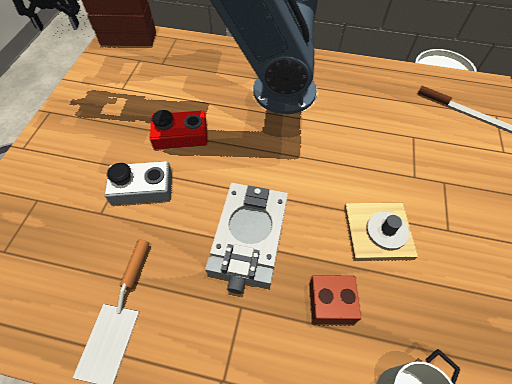

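The top view shows the platen at about (125,208) on the pad, the bed with its recess at (258,180), the hook at (259,207) and the clamp at (257,138). There are two candidates for the jog button: (407,196) on the grey box and (393,281) on the red box. The grey one fits the description, and the red one is the excluded look-alike.

Run:
```python
from h import *
out=[]
for n in['top','scene']:
    z=np.load(n+'.npz');C=cloud(n,z['d']);
    def fit(name,c,r,lo,hi):
        m=(np.hypot(C[...,0]-c[0],C[...,1]-c[1])<r)&(C[...,2]>lo)&(C[...,2]<hi)&(z['d']>0)
        p=C[m]
        if len(p)<10: print(n,name,'few');return
        (cx,cy),rad=cv2.minEnclosingCircle(p[:,:2].astype(np.float32))
        print(n,name,len(p),'mean',p.mean(0).round(4),'circ',round(cx,4),round(cy,4),round(rad,4),'zmed',np.median(p[:,2]).round(4))
    fit('disc',(.455,.325),.07,.026,.045); fit('knob',(.455,.325),.06,.065,.09)
    fit('recess',(.53,.0),.08,.02,.037); fit('plate',(.53,0),.2,.04,.05)
    fit('hook',(.46,0),.06,.054,.075); fit('dog',(.62,0),.07,.056,.09)
    fit('jog',(.472,-.35),.045,.075,.1);fit('flush',(.452,-.27),.03,.053,.07)
    m=(np.hypot(C[...,0]-.53,C[...,1])<.16)&(C[...,2]>.037)&(C[...,2]<.052)
    print(cv2.minAreaRect(C[m][:,:2].astype(np.float32)))
z=np.load('top.npz')
im=z['im'];a=cv2.resize(im[110:235,215:305],None,fx=4.5,fy=4.5,interpolation=2);b=cv2.resize(im[165:240,335:440],None,fx=3.7,fy=3.7,interpolation=2)
o=np.zeros((max(a.shape[0],b.shape[0]),a.shape[1]+b.shape[1],3),np.uint8);o[:a.shape[0],:a.shape[1]]=a;o[:b.shape[0],a.shape[1]:]=b
cv2.imwrite('pics/c1.png',o);print(o.shape)
```

```text
top disc 1060 mean [0.4602 0.3329 0.0323] circ 0.4557 0.3217 0.0688 zmed 0.0323
top knob 181 mean [0.4606 0.3345 0.0759] circ 0.4609 0.3351 0.0179 zmed 0.0763
top recess 1342 mean [0.5282 0.0047 0.0304] circ 0.5307 0.0045 0.0746 zmed 0.0305
top plate 3164 mean [0.5384 0.0047 0.0445] circ 0.5399 0.0393 0.1609 zmed 0.0444
top hook 486 mean [0.4551 0.0042 0.0615] circ 0.455 -0.0065 0.0451 zmed 0.0614
top dog 767 mean [0.6266 0.0056 0.0643] circ 0.6279 0.0054 0.0464 zmed 0.0634
top jog 492 mean [ 0.4749 -0.3474  0.0847] circ 0.4758 -0.3488 0.0301 zmed 0.085
top flush 388 mean [ 0.451  -0.2693  0.0574] circ 0.4516 -0.2696 0.0296 zmed 0.0573
((0.5549060702323914, 0.004897378385066986), (0.2694065272808075, 0.15034052729606628), 0.4095586836338043)
scene disc 944 mean [0.4699 0.3312 0.0321] circ 0.4621 0.3344 0.0503 zmed 0.0319
scene knob 196 mean [0.4644 0.3331 0.0747] circ 0.4619 0.3341 0.0187 zmed 0.0755
scene recess 1264 mean [0.5229 0.0026 0.0302] circ 0.5234 0.0028 0.0526 zmed 0.0302
scene plate 3073 mean [0.5554 0.0058 0.0442] circ 0.5419 0.0389 0.1609 zmed 0.0441
scene hook 429 mean [0.4584 0.0032 0.0607] circ 0.4573 0.0025 0.0366 zmed 0.0606
scene dog 924 mean [0.6305 0.0046 0.0641] circ 0.6305 0.0044 0.0472 zmed 0.0629
scene jog 375 mean [ 0.4808 -0.3465  0.084 ] circ 0.4786 -0.3497 0.0303 zmed 0.0846
scene flush 271 mean [ 0.4527 -0.2701  0.057 ] circ 0.4524 -0.2698 0.0293 zmed 0.0568
((0.5545490384101868, 0.0035962536931037903), (0.2704409956932068, 0.15010206401348114), 0.4872504472732544)
(562, 793, 3)
```

View pics/c1.png

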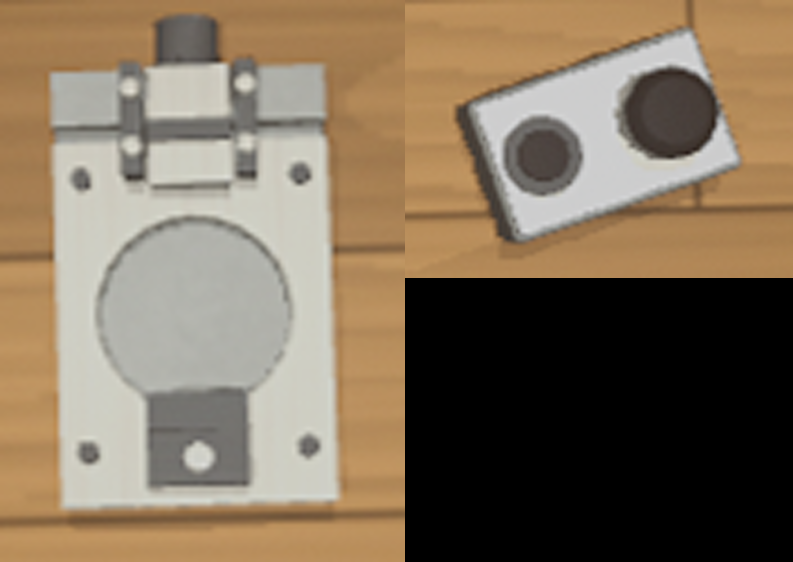

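The crop confirms it: the black mushroom is on the grey box at the end away from the small flush button. I'll move over the bed for one close look.

Request:
jog_arm --dp '[[0,0,0],[0,0,0],[0.048,-0.08,0],[0.048,-0.08,0],[0.048,-0.08,0],[0.048,-0.08,0],[0.048,-0.08,0],[0.048,-0.08,0],[0.048,-0.08,0],[0.048,-0.08,0],[0.048,-0.08,0],[0.048,-0.08,0],[0.048,-0.08,0],[0.048,-0.08,0],[0.048,-0.08,0],[0.048,-0.08,0],[0.048,-0.08,0],[0,0,0]]' --dr '[[0,0,0.088],[0,0,0.088],[0,0,0],[0,0,0],[0,0,0],[0,0,0],[0,0,0],[0,0,0],[0,0,0],[0,0,0],[0,0,0],[0,0,0],[0,0,0],[0,0,0],[0,0,0],[0,0,0],[0,0,0],[0,0,0]]' --fingers '[100,100,100,100,100,100,100,100,100,100,100,100,100,100,100,100,100,100]'

```text
clock: 2.6
position: [0.5552, 0.0111, 0.2385]
tcp_rot: [3.128, -0.013, -0.018]
ft_force: [-0.0, 0.3, -0.7]
grip_width: 1.0
```

```bash
cat > bed.py <<'E'
from h import *
s=bot.get_state();print(s['position'],s['tcp_rot'])
im,d=bot.get_image('wrist');C=cloud('wrist',d,s);np.savez('wb.npz',im=im,d=d,C=C)
cv2.imwrite('pics/wb.png',im)
x,y,z=C[...,0],C[...,1],C[...,2];ok=d>0
r=np.hypot(x-.525,y-.004)
pl=ok&(z>.039)&(z<.049)&(abs(y)<.12)&(x>.40)&(x<.70)
print('plate z',np.median(z[pl]), 'floor z',np.median(z[ok&(r<.035)]))
lab=pl.astype(np.uint8)
print(cv2.minAreaRect(C[pl][:,:2].astype(np.float32)))
# recess rim: points of plate bordering the hole, by angle
cen=np.array([.525,.004]);P=C[pl][:,:2]
for _ in range(4):
    a=np.arctan2(*(P-cen).T[::-1]);rr=np.hypot(*(P-cen).T);q=[]
    for k in np.arange(-130,131,4):
        m=abs((np.degrees(a)-k+180)%360-180)<2
        if m.sum()>3:
            v=np.sort(rr[m]);v=v[v>.045]
            q.append(cen+v[0]*np.array([np.cos(np.radians(k)),np.sin(np.radians(k))]))
    q=np.array(q)
    from scipy.optimize import least_squares
    f=least_squares(lambda p:np.hypot(q[:,0]-p[0],q[:,1]-p[1])-p[2],[*cen,.053],loss='soft_l1',f_scale=.001)
    cen=f.x[:2]
print('rim fit',f.x,np.std(f.fun))
hk=ok&(z>.053)&(z<.07)&(x<.52)&(abs(y)<.06);h=C[hk]
print('hook',cv2.minAreaRect(h[:,:2].astype(np.float32)),h[:,0].max(),np.percentile(h[:,0],[98]),np.median(h[:,2]))
fl=C[ok&(r<.07)&(z<.036)&(z>.02)]
print('floor',fl[:,0].min(),fl[:,0].max(),fl[:,1].min(),fl[:,1].max())
dg=C[ok&(z>.055)&(x>.56)&(x<.64)&(abs(y-.005)<.018)];print('nose x',np.percentile(dg[:,0],[0,2]),np.median(dg[:,2]))
E
python3 bed.py
```

```text
[0.55522154 0.01105432 0.23846529] [ 3.12835713 -0.01310573 -0.0177867 ]
plate z 0.04474783169704821 floor z 0.03074960683395972
((0.5531303882598877, 0.004012070596218109), (0.270691454410553, 0.15051019191741943), 0.3948736786842346)
rim fit [0.52379946 0.00387408 0.0526304 ] 0.00018956367528367638
hook ((0.45416951179504395, 0.0035520941019058228), (0.055732306092977524, 0.05239274725317955), 89.49468994140625) 0.48026383646574083 [0.47957328] 0.061898664083382515
floor 0.4714853915094137 0.573969120757846 -0.04932113283506854 0.056778019622627546
nose x [0.56186912 0.5630645 ] 0.31187546841326874
```

View pics/wb.png

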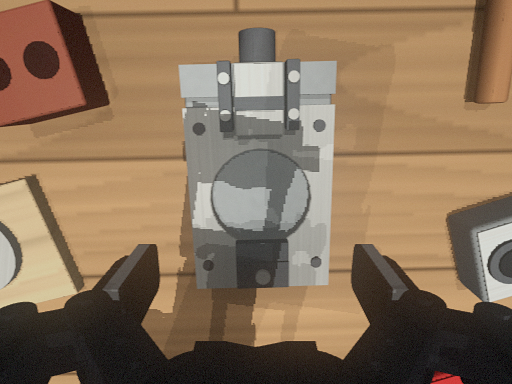

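The wrist view shows the recess at (260,195), the hook at (262,260) and the clamp nose at (260,133). The seat comes out at about (0.524, 0.004), with the bed yaw near 0.4°. Next is the same view over the platen.

Request:
jog_arm --dp '[[-0.016,-0.08,0],[-0.016,-0.08,0],[-0.016,-0.08,0],[-0.016,-0.08,0],[-0.016,-0.08,0],[-0.016,-0.08,0],[-0.016,-0.08,0],[-0.016,-0.08,0],[0,0,0],[0,0,0]]' --dr '[[0.008,-0.008,-0.011],[0,0,0],[0,0,0],[0,0,0],[0,0,0],[0,0,0],[0,0,0],[0,0,0],[0,0,0],[0,0,0]]' --fingers '[100,100,100,100,100,100,100,100,100,100]'

```text
clock: 3.65
position: [0.4907, 0.3265, 0.2362]
tcp_rot: [3.133, 0.004, -0.017]
ft_force: [-0.7, -0.8, 0.1]
grip_width: 0.995
```

```bash
cat > pl.py <<'E'
from h import *
from scipy.optimize import least_squares
s=bot.get_state();print(s['position'],s['tcp_rot'])
im,d=bot.get_image('wrist');C=cloud('wrist',d,s)
cv2.imwrite('pics/wp.png',im)
x,y,z=C[...,0],C[...,1],C[...,2];ok=(d>0)&(np.hypot(x-.461,y-.334)<.065)
k=C[ok&(z>.071)&(z<.083)];g=C[ok&(z>.027)&(z<.037)]
for n,p in(('knob',k),('disc',g)):
    print(n,len(p),np.median(p[:,2]),cv2.minEnclosingCircle(p[:,:2].astype(np.float32)),p.mean(0))
print('pad z',np.median(z[(d>0)&(z>.012)&(z<.026)&(np.hypot(x-.46,y-.3)<.1)]))
E
python3 pl.py
```

```text
[0.4907492  0.32646087 0.23616245] [ 3.13330528  0.00357937 -0.01672898]
knob 1043 0.07658280194965339 ((0.4593885838985443, 0.335123211145401), 0.01793547160923481) [0.46038388 0.33508807 0.07649583]
disc 5016 0.0327144512100741 ((0.4593200385570526, 0.33498433232307434), 0.05009232088923454) [0.46404592 0.33481836 0.0327026 ]
pad z 0.020703366966524556
```

Request:
jog_arm --dp '[[-0.062,-0.017,0],[0,0,0],[0,0,0.08],[0,0,0.08],[0,0,0.08],[0,0,0.06],[0,0,0.03],[0,0,0],[0,0,0]]' --dr '[[0.005,0.002,-0.011],[0,0,0],[0,0,0],[0,0,0],[0,0,0],[0,0,0],[0,0,0],[0,0,0],[0,0,0]]' --fingers '[100,100,100,100,100,100,100,100,100]'

```text
clock: 4.6
position: [0.4706, 0.3201, 0.0696]
tcp_rot: [3.141, -0.009, -0.022]
ft_force: [-0.4, 0.5, 0.2]
grip_width: 1.003
```

Request:
jog_arm --dp '[[-0.021,-0.03,0],[0,0,0],[0,0,0]]' --dr '[[0,-0.006,-0.014],[0,0,0],[0,0,0]]' --fingers '[100,100,100]'

```text
clock: 4.9
position: [0.4625, 0.336, 0.0728]
tcp_rot: [-3.139, -0.004, -0.0]
ft_force: [-0.2, 0.9, 0.6]
grip_width: 1.003
```

Request:
jog_arm --dp '[[-0.005,0,0.026],[0,0,0.026],[0,0,0],[0,0,0]]' --dr '[[0,-0.003,0],[0,0,0],[0,0,0],[0,0,0]]' --fingers '[100,100,100,100]'

```text
clock: 5.3
position: [0.4602, 0.3369, 0.0459]
tcp_rot: [-3.138, -0.001, 0.001]
ft_force: [-0.6, 0.5, -0.8]
grip_width: 1.001
```

Request:
jog_arm --dp '[[0,0.003,0],[0,0,0],[0,0,0],[0,0,0],[0,0,0],[0,0,0],[0,0,0],[0,0,0],[0,0,0],[0,0,0]]' --dr '[[0,0,0],[0,0,0],[0,0,0],[0,0,0],[0,0,0],[0,0,0],[0,0,0],[0,0,0],[0,0,0],[0,0,0]]' --fingers '[100,0,0,0,0,0,0,0,0,0]'

```text
clock: 6.3
position: [0.4606, 0.3351, 0.046]
tcp_rot: [-3.139, -0.002, 0.001]
ft_force: [0.3, 0.1, -0.7]
grip_width: 0.41
```

Request:
jog_arm --dp '[[0,0,-0.04],[0,0,-0.06],[0,0,-0.06],[0,0,-0.04],[0.018,0.08,0],[0.018,0.08,0],[0.018,0.08,0],[0.018,0.08,0],[0.018,0.08,0],[0.018,0.08,0],[0.018,0.08,0],[0.018,0.08,0],[0,0,0],[0,0,0]]' --dr '[[0,0,0],[0,0,0],[0,0,0],[0,0,0],[0,0,0],[0,0,0],[0,0,0],[0,0,0],[0,0,0],[0,0,0],[0,0,0],[0,0,0],[0,0,0],[0,0,0]]' --fingers '[0,0,0,0,0,0,0,0,0,0,0,0,0,0]'

```text
clock: 7.7
position: [0.5305, 0.0029, 0.1425]
tcp_rot: [-3.141, 0.01, 0.004]
ft_force: [-0.4, 1.0, -4.6]
grip_width: 0.405
```

Request:
jog_arm --dp '[[0,0,0],[0,0,0],[0,0,0],[0,0,0],[0,0,0]]' --dr '[[0,0.066,0],[0,0.066,0],[0,0.064,0],[0,0,0],[0,0,0]]' --fingers '[0,0,0,0,0]'

```text
clock: 8.2
position: [0.5273, 0.0077, 0.1409]
tcp_rot: [-3.138, -0.299, 0.007]
ft_force: [1.3, -1.4, -2.9]
grip_width: 0.407
```

```bash
cat > tl.py <<'E'
from h import *
s=bot.get_state();print(s['clock'],s['position'].round(4),s['tcp_rot'].round(4),s['ft_force'].round(1),s['grip_width'])
im,d=bot.get_image('wrist');C=cloud('wrist',d,s);cv2.imwrite('pics/wt.png',im)
p=s['position'];Rm=rot(s);L=(C-p)@Rm   # tool coords
m=(d>0)&(np.hypot(L[...,0],L[...,1])<.056)&(abs(L[...,2]-.014)<.01)
q=L[m];A=np.c_[q[:,:2],np.ones(len(q))];f=np.linalg.lstsq(A,q[:,2],rcond=None)[0]
print('disc top in tool frame',len(q),'slope',f.round(4),'circ',cv2.minEnclosingCircle(q[:,:2].astype(np.float32)))
for n in('top','scene'):
    i2,_=bot.get_image(n);cv2.imwrite(f'pics/{n}_t.png',i2)
E
python3 tl.py
```

```text
8.2 [0.5273 0.0077 0.1409] [-3.138  -0.2994  0.0075] [ 1.3 -1.4 -2.9] 0.4070593893022169
disc top in tool frame 15593 slope [ 0.0181 -0.0021  0.0127] circ ((-0.001027941470965743, -0.000346657179761678), 0.05014008283615112)
```

Request:
jog_arm --dp '[[-0.006,0.004,0.031],[-0.005,0.003,0.031],[0,0,0],[0,0,0]]' --dr '[[0,0,0.002],[0,0,0],[0,0,0],[0,0,0]]' --fingers '[0,0,0,0]'

```text
clock: 8.75
position: [0.5386, 0.0037, 0.1108]
tcp_rot: [-3.139, -0.307, 0.007]
ft_force: [-0.4, 0.3, -3.1]
grip_width: 0.409
```

Request:
jog_arm --dp '[[-0.023,0,0.024],[0,0,0],[0,0,0]]' --dr '[[0,-0.004,0],[0,0,0],[0,0,0]]' --fingers '[0,0,0]'

```text
clock: 9.05
position: [0.5343, 0.0034, 0.098]
tcp_rot: [-3.14, -0.306, 0.008]
ft_force: [0.5, -0.7, -4.1]
grip_width: 0.408
```

Request:
jog_arm --dp '[[-0.01,0,0.017],[-0.008,0,0.016],[0,0,0],[0,0,0]]' --dr '[[0,-0.003,0],[0,0,0],[0,0,0],[0,0,0]]' --fingers '[0,0,0,0]'

```text
clock: 9.45
position: [0.5331, 0.003, 0.0809]
tcp_rot: [3.141, -0.307, 0.009]
ft_force: [-0.6, 0.2, -2.8]
grip_width: 0.41
```

```bash
sed -i 's/wt.png/wt2.png/' tl.py; python3 tl.py
python3 - <<'E'
import cv2,numpy as np
a=cv2.imread('pics/wt2.png');b=cv2.imread('pics/scene_t.png')[150:310,170:320]
b=cv2.resize(b,None,fx=2,fy=2)
o=np.zeros((384,512+300,3),np.uint8);o[:,:512]=a;o[:320,512:]=b;cv2.imwrite('pics/c2.png',o[:,:800])
E
```

```text
9.45 [0.5331 0.003  0.0809] [ 3.1413 -0.3069  0.0091] [-0.6  0.2 -2.8] 0.40959883147943876
disc top in tool frame 15550 slope [ 0.017  -0.0022  0.0128] circ ((-0.0010595843195915222, -0.00025163963437080383), 0.05029475316405296)
```

View pics/c2.png

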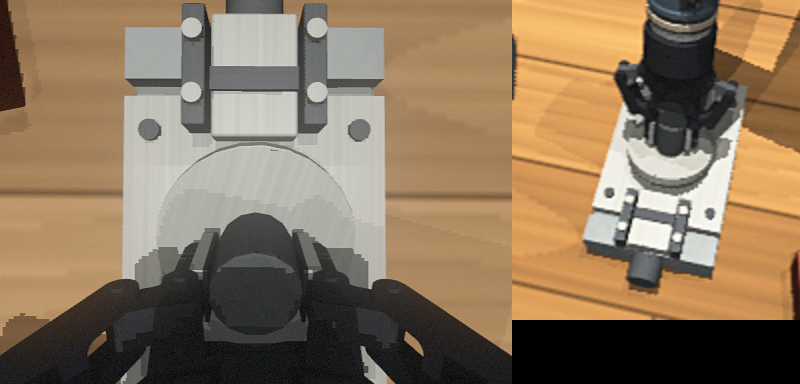

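The view shows the tilted platen held between the hook and the clamp (rim top at (255,147), nose at (255,138)), clear of both. I'll go down and then slide under the hook.

Request:
jog_arm --dp '[[-0.005,-0.001,0.008],[-0.005,-0.001,0.008],[0,0,0],[0,0,0]]' --dr '[[0,0,0],[0,0,0],[0,0,0],[0,0,0]]' --fingers '[0,0,0,0]'

```text
clock: 10.0
position: [0.5309, 0.004, 0.0718]
tcp_rot: [3.141, -0.308, 0.009]
ft_force: [0.4, 0.6, -3.3]
grip_width: 0.408
```

Request:
jog_arm --dp '[[-0.009,0,0.001],[-0.009,0,-0.003],[-0.009,0,-0.003],[0,0,0],[0,0,0]]' --dr '[[0,0,0],[0,0,0],[0,0,0],[0,0,0],[0,0,0]]' --fingers '[0,0,0,0,0]'

```text
clock: 10.5
position: [0.5179, 0.0036, 0.0702]
tcp_rot: [3.14, -0.31, 0.009]
ft_force: [-0.3, -0.2, -4.1]
grip_width: 0.41
```

Request:
jog_arm --dp '[[0.001,0,0.005],[0.001,0,0.005],[0,0,0],[0,0,0]]' --dr '[[0,-0.031,0],[0,-0.031,0],[0,0,0],[0,0,0]]' --fingers '[0,0,0,0]'

```text
clock: 10.9
position: [0.5219, 0.0031, 0.0662]
tcp_rot: [3.139, -0.214, 0.009]
ft_force: [-0.7, -0.2, -3.1]
grip_width: 0.405
```

Request:
jog_arm --dp '[[0,0,0.005],[0,0,0.004],[0,0,0],[0,0,0]]' --dr '[[0,-0.031,0],[0,-0.031,0],[0,0,0],[0,0,0]]' --fingers '[0,0,0,0]'

```text
clock: 11.3
position: [0.521, 0.0039, 0.0614]
tcp_rot: [3.141, -0.116, 0.008]
ft_force: [-0.6, -0.1, -2.3]
grip_width: 0.403
```

Request:
jog_arm --dp '[[0.003,0,0.005],[0.003,0,0.005],[0,0,0],[0,0,0]]' --dr '[[0,-0.032,0],[0,-0.031,0],[0,0,0],[0,0,0]]' --fingers '[0,0,0,0]'

```text
clock: 11.7
position: [0.5227, 0.0045, 0.0567]
tcp_rot: [-3.14, -0.018, 0.008]
ft_force: [-0.3, -0.4, -1.6]
grip_width: 0.408
```

```bash
sed -i 's/wt2.png/wt3.png/' tl.py; python3 tl.py
cat >> tl.py <<'E'
x,y,z=C[...,0],C[...,1],C[...,2]
g=C[(d>0)&(np.hypot(x-.524,y-.004)<.054)&(z<.055)&(z>.036)]
E
```

```text
11.7 [0.5227 0.0045 0.0567] [-3.1402 -0.0183  0.0076] [-0.3 -0.4 -1.6] 0.4075873744435281
disc top in tool frame 19893 slope [0.0156 0.0016 0.0131] circ ((2.5943375021597603e-06, 2.141280447176541e-06), 0.056082144379615784)
```

Request:
jog_arm --dp '[[0.002,0,0.002],[0,0,0.001],[0,0,0],[0,0,0]]' --dr '[[0,-0.001,0],[0,0,0],[0,0,0],[0,0,0]]' --fingers '[0,0,0,0]'

```text
clock: 12.25
position: [0.5225, 0.0045, 0.0565]
tcp_rot: [-3.14, -0.016, 0.007]
ft_force: [0.1, -0.2, -0.3]
grip_width: 0.406
```

Request:
jog_arm --dp '[[0,0,0],[0,0,0],[0,0,0],[0,0,0],[0,0,0],[0,0,-0.05],[0,0,-0.08],[0,0,-0.08],[0,0,-0.08],[0.02,0,0],[0,0,0],[0,0,0]]' --dr '[[0,0,0],[0,0,0],[0,0,0],[0,0,0],[0,0,0],[0,0,0],[0,0,0],[0,0,0],[0,0,0],[0,0,0],[0,0,0],[0,0,0]]' --fingers '[80,80,90,100,100,100,100,100,100,100,100,100]'

```text
clock: 13.45
position: [0.5298, 0.0047, 0.2047]
tcp_rot: [-3.139, -0.013, 0.007]
ft_force: [0.2, -0.3, -1.5]
grip_width: 0.998
```

```bash
cat > chk.py <<'E'
from h import *
s=bot.get_state();print(s['clock'],s['position'].round(4),s['tcp_rot'].round(4),s['ft_force'].round(1))
im,d=bot.get_image('wrist');C=cloud('wrist',d,s);cv2.imwrite('pics/wc.png',im)
x,y,z=C[...,0],C[...,1],C[...,2];r=np.hypot(x-.5238,y-.0039)
k=C[(d>0)&(r<.03)&(z>.078)&(z<.098)]
print('knob',len(k),np.median(k[:,2]),cv2.minEnclosingCircle(k[:,:2].astype(np.float32)))
m=(d>0)&(r<.046)&(r>.026)&(abs(z-.043)<.009)&(x>.485);q=C[m]
f=np.linalg.lstsq(np.c_[q[:,0]-.5238,q[:,1]-.0039,np.ones(len(q))],q[:,2],rcond=None)[0];print('disc plane',len(q),f.round(4))
pl=C[(d>0)&(r>.056)&(abs(y)<.07)&(abs(z-.044)<.004)&(x<.58)&(x>.42)];f=np.linalg.lstsq(np.c_[pl[:,0]-.5238,pl[:,1]-.0039,np.ones(len(pl))],pl[:,2],rcond=None)[0];print('plate plane',f.round(4))
for n in('top','scene'):
    i2,_=bot.get_image(n);cv2.imwrite(f'pics/{n}_c.png',i2)
E
python3 chk.py
```

```text
13.45 [0.5298 0.0047 0.2047] [-3.139  -0.0131  0.0067] [ 0.2 -0.3 -1.5]
knob 1475 0.08658333372519467 ((0.5218437910079956, 0.00471915490925312), 0.01796782575547695)
disc plane 4335 [-0.0011 -0.0001  0.0427]
plate plane [-0.001  -0.0002  0.0448]
```

View pics/wc.png

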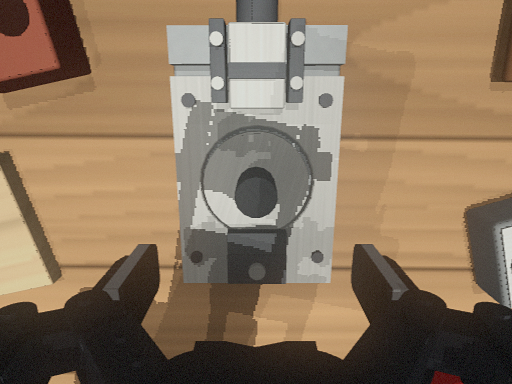

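The platen is seated: knob at (256,192) in the image, centre about 2 mm from the seat, level, and knob top at 0.0866 against the 0.0867 expected. The clamp nose at (257,108) hasn't moved. On to the jog button with the fingers shut.

Request:
jog_arm --dp '[[-0.012,0.078,0],[-0.012,0.078,0],[-0.012,0.078,0],[-0.012,0.078,0],[-0.012,0.078,0],[-0.012,0.078,0],[-0.012,0.078,0],[-0.012,0.078,0],[-0.012,0.078,0],[0,0,0],[0,0,0]]' --dr '[[0,0,0],[0,0,0],[0,0,0],[0,0,0],[0,0,0],[0,0,0],[0,0,0],[0,0,0],[0,0,0],[0,0,0],[0,0,0]]' --fingers '[0,0,0,0,0,0,0,0,0,0,0]'

```text
clock: 14.7
position: [0.4684, -0.3551, 0.1845]
tcp_rot: [-3.12, 0.013, 0.01]
ft_force: [-0.0, 1.0, 0.1]
grip_width: 0.001
```

Run:
```python
from h import *
s=bot.get_state();print(s['clock'],s['position'].round(4),s['tcp_rot'].round(4),s['ft_force'].round(1),s['grip_width'])
im,d=bot.get_image('wrist');C=cloud('wrist',d,s);cv2.imwrite('pics/wj.png',im)
k=C[(d>0)&(np.hypot(C[...,0]-.476,C[...,1]+.348)<.045)&(C[...,2]>.077)&(C[...,2]<.1)]
print(len(k),np.median(k[:,2]),k[:,2].max(),cv2.minEnclosingCircle(k[:,:2].astype(np.float32)))
```

```text
14.7 [ 0.4684 -0.3551  0.1845] [-3.1203  0.0133  0.0096] [-0.   1.   0.1] 0.000574199121390766
4627 0.08610414921815854 0.08882157274386945 ((0.47403115034103394, -0.3501991033554077), 0.029878513887524605)
```

View pics/wj.png

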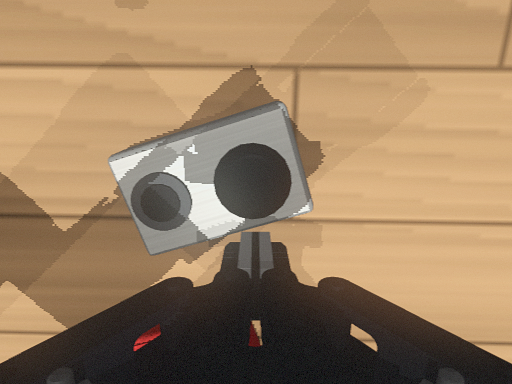

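The mushroom is at (252,181) and the flush button at (162,200), which is well clear of the fingers.

Request:
jog_arm --dp '[[0.012,-0.011,0],[0,0,0],[0,0,0.06],[0,0,0.05],[0,0,0.035],[0,0,0],[0,0,0]]' --dr '[[-0.013,0.008,0.006],[0,0,0],[0,0,0],[0,0,0],[0,0,0],[0,0,0],[0,0,0]]' --fingers '[0,0,0,0,0,0,0]'

```text
clock: 15.45
position: [0.4753, -0.3413, 0.1095]
tcp_rot: [-3.138, 0.004, 0.012]
ft_force: [1.1, 0.1, 0.5]
grip_width: -0.001
```

Request:
jog_arm --dp '[[0,0.016,0.01],[0,0,0.01],[0,0,0],[0,0,0]]' --dr '[[0,0,0],[0,0,0],[0,0,0],[0,0,0]]' --fingers '[0,0,0,0]'

```text
clock: 15.85
position: [0.477, -0.3509, 0.1017]
tcp_rot: [-3.142, 0.001, 0.013]
ft_force: [0.7, 1.1, 0.3]
grip_width: -0.003
```

Request:
jog_arm --dp '[[0,0,0.014],[0,0,0.014],[0,0,0.01]]' --dr '[[0,0,0],[0,0,0],[0,0,0]]' --fingers '[0,0,0]'

```text
clock: 16.15
position: [0.4776, -0.3517, 0.0849]
tcp_rot: [3.139, -0.001, 0.013]
ft_force: [-0.9, 2.1, 9.7]
grip_width: -0.002
```

Request:
jog_arm --dp '[[0,0,0.004],[0,0,0.003],[0,0,0.002],[0,0,0.002]]' --dr '[[0,0,0],[0,0,0],[0,0,0],[0,0,0]]' --fingers '[0,0,0,0]'

```text
clock: 16.55
position: [0.4776, -0.3517, 0.0844]
tcp_rot: [3.138, -0.002, 0.014]
ft_force: [-1.1, 1.1, 8.7]
grip_width: 0.001
```

Request:
jog_arm --dp '[[0,0,0.003],[0,0,0.003],[0,0,0.003],[0,0,0.003],[0,0,0.003],[0,0,0.003]]' --dr '[[0,0,0],[0,0,0],[0,0,0],[0,0,0],[0,0,0],[0,0,0]]' --fingers '[0,0,0,0,0,0]'

```text
clock: 17.15
position: [0.4776, -0.3517, 0.084]
tcp_rot: [3.135, -0.004, 0.015]
ft_force: [-2.8, 1.7, 11.0]
grip_width: -0.002
```

```bash
cat > dog.py <<'E'
from h import *
im,d=bot.get_image('top');C=cloud('top',d)
z0=np.load('top.npz');
for dd in(z0['d'],d):
    C=cloud('top',dd);m=(dd>0)&(abs(C[...,1]-.004)<.015)&(C[...,0]>.55)&(C[...,0]<.66)&(C[...,2]>.0525)&(C[...,2]<.075);print('nose x',np.sort(C[m][:,0])[:12:4].round(4))
print(bot.get_state()['clock'])
E
python3 dog.py
```

```text
nose x [0.5875 0.5936 0.5939]
nose x [0.5794 0.5799 0.5802]
17.2
```

Request:
jog_arm --dp '[[0,0,0.003],[0,0,0.003],[0,0,0.002],[0,0,0.003],[0,0,0.002],[0,0,0.003],[0,0,0.002],[0,0,0.003],[0,0,0.002],[0,0,0.003],[0,0,0.002],[0,0,0.003],[0,0,0.002],[0,0,0.003]]' --dr '[[0,0,0],[0,0,0],[0,0,0],[0,0,0],[0,0,0],[0,0,0],[0,0,0],[0,0,0],[0,0,0],[0,0,0],[0,0,0],[0,0,0],[0,0,0],[0,0,0]]' --fingers '[0,0,0,0,0,0,0,0,0,0,0,0,0,0]'

```text
clock: 18.6
position: [0.4776, -0.3516, 0.084]
tcp_rot: [3.129, -0.007, 0.016]
ft_force: [-2.1, 2.6, 13.4]
grip_width: -0.0
```

```bash
python3 dog.py
```

```text
nose x [0.5875 0.5936 0.5939]
nose x [0.5651 0.5659 0.5668]
18.65
```

Request:
jog_arm --dp '[[0,0,0.003],[0,0,0.002],[0,0,-0.06],[0,0,-0.06],[0,0,-0.06],[0,0,-0.06],[0,0,0],[0,0,0],[0,0,0],[0,0,0]]' --dr '[[0,0,0],[0,0,0],[0,0,0],[0,0,0],[0,0,0],[0,0,0],[0,0,0],[0,0,0],[0,0,0],[0,0,0]]' --fingers '[0,0,0,0,0,0,0,0,0,0]'

```text
clock: 19.65
position: [0.4746, -0.348, 0.2033]
tcp_rot: [3.135, -0.002, 0.016]
ft_force: [0.6, 0.3, -0.3]
grip_width: 0.003
```

```bash
python3 dog.py
python3 - <<'E'
from h import *
s=bot.get_state()
im,d=bot.get_image('wrist');C=cloud('wrist',d,s)
k=C[(d>0)&(np.hypot(C[...,0]-.4745,C[...,1]+.3495)<.025)&(C[...,2]>.06)&(C[...,2]<.1)];print('jog z',len(k),np.median(k[:,2]))
a,d=bot.get_image('top');C=cloud('top',d);x,y,z=C[...,0],C[...,1],C[...,2];r=np.hypot(x-.5238,y-.0039)
k=C[(r<.03)&(z>.078)&(z<.098)];print('knob',np.median(k[:,2]),cv2.minEnclosingCircle(k[:,:2].astype(np.float32)))
q=C[(r<.046)&(r>.026)&(abs(z-.043)<.006)&(x>.485)&(x<.555)];print('disc',np.linalg.lstsq(np.c_[q[:,0]-.52,q[:,1],np.ones(len(q))],q[:,2],rcond=None)[0].round(4))
b,_=bot.get_image('scene')
o=np.hstack([cv2.resize(a[110:235,215:305],(360,500)),cv2.resize(b[160:310,190:310],(400,500))]);cv2.imwrite('pics/fin.png',o)
E
```

```text
nose x [0.5875 0.5936 0.5939]
nose x [0.5646 0.5648 0.5652]
19.7
jog z 2904 0.08652749376864535
knob 0.08595097907597815 ((0.5228188633918762, 0.005180923268198967), 0.017701147124171257)
disc [-0.0003 -0.0026  0.0424]
```

View pics/fin.png

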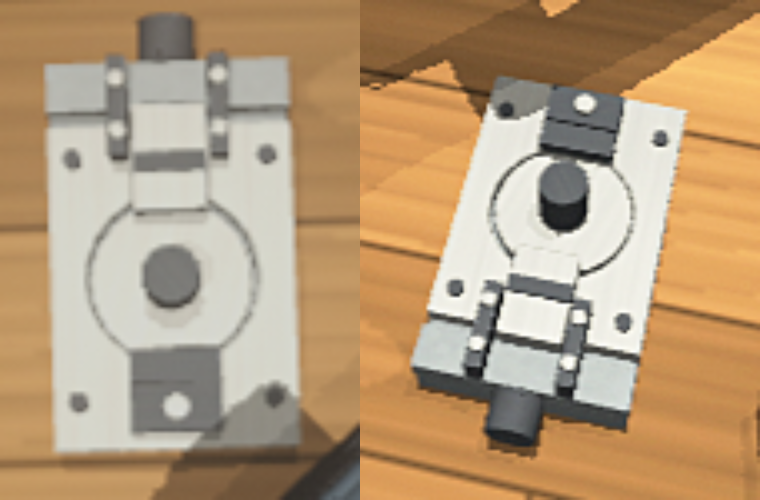

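The clamp reaches over the platen rim by about 28 mm, the platen is flat, and the jog button is back up.

```bash
python3 -c "
from plant import bot
print(bot.finish_job())"
```

```text
the job is handed in; nothing more can be done
None
```

I seated the platen and jogged the clamp over its rim, then handed the job in at about 20 s on the robot clock. The hand-in gave no verdict.

- **Platen:** I gripped it by the knob and tilted it about 17°. I slid it under the hook, levelled it in three stages and let go. The last checks put its axis about 1–2 mm from the seat centre, with the knob top at 0.086–0.087 m and tilt below 0.2°.
- **Jog button:** I used the black mushroom on the grey box and left the red look-alike alone. One press lasted about 2.7 s, reaching 13 N. The button is back up, with its top at 0.0865 m.
- **Clamp:** it has crept about 28 mm by the camera. The time held suggests nearer 26 mm, and both are within 20–40 mm.
- **Everything else:** the arm is clear of everything, about 110 mm above the button. I never went near the flush button, half brick or trowel, but I did not re-measure their positions at the end.

No checks failed.

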